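# Build up the dog collars on the nib-buffing spindle

## Task

Build up the collar stack on the upright spindle: first the wide dog collar, then the narrow dog collar, and last the plain ring. The dogs under each dog collar stand at no particular angle, so turn the collar until its notches drop over them and it sits fully home, flat on the face below; then let everything stand. Leave the pen, the paperweight, the knockout block and the nib tray where they are.

Things in the scene. Friction and masses are not known exactly. Their poses are not given: they have to be found in the camera images.
- spindle: Fixed spindle block: grey block 100 x 100 x 34 mm carrying a dark steel driver disc 92 mm across, 8 mm thick, with an upright post through its centre. Origin: centre of the block's underside, on the post's axis; z up. Homes of the undersides above this origin: wide collar 42 mm, narrow collar 70 mm, plain ring 96 mm.
- seat (a point): Centre of the driver disc's top face, the seat, 42 mm above the spindle's origin. Three dogs stand on it: radial bars 8.5 mm wide, 6 mm high, 28 to 40 mm off the axis, 120 degrees apart. The disc is locked at an angle that differs every time and is NOT given by this pose.
- post_tip (a point): Top of the steel post, 108 mm above the spindle's origin (66 mm above the seat). The post is 22 mm in diameter; its last 6 mm taper to 12 mm across.
- wide_collar: Steel collar lying flat on the bench, right way up: flange 90 mm across, 0 to 12 mm above the origin, then a round hub 56 mm across, 12 to 28 mm above it (grip here). Bore 26 mm right through. About 0.6 kg. Origin: centre of the underside; z up.
- wide_notches (a point): Same point and axes as the wide collar. Six radial notches cut its underside, 7 mm deep, about 12 mm wide, at 0, 60, 120 ... degrees from the x axis. Not in line with the dogs below, it rides on them 6 mm too high; at home it can turn only about 3 degrees either way.
- wide_top (a point): Centre of the hub's top face, 28 mm above the wide collar's origin, same axes. Three dogs stand on this face: 5.5 mm wide, 6 mm high, 18 to 27 mm off the axis, at 0, 120 and 240 degrees from the x axis.
- narrow_collar: Steel collar lying flat on the bench, right way up: flange 64 mm across, 0 to 12 mm above the origin, then a round hub 40 mm across, 12 to 26 mm above it (grip here), with a plain top. Bore 26 mm right through. About 0.3 kg. Origin: centre of the underside; z up.
- narrow_notches (a point): Same point and axes as the narrow collar. Six radial notches cut its underside, 7 mm deep, about 10 mm wide, at 0, 60, 120 ... degrees from the x axis; they go over the wide collar's top dogs. Not in line, it rides on them 6 mm too high.
- plain_ring: Plain steel ring lying flat on the bench, 60 mm across, 22 mm high, bore 26 mm, no flange or notches. About 0.35 kg. Origin: centre of the underside; z up.
- pen: Bystander: jade green pen, 140 mm long, 14 mm thick, lying along its x axis. Origin: under its middle.
- paperweight: Bystander: squat bronze paperweight with a small knob, 68 mm across, 46 mm high. Origin: centre of the underside.
- knockout_block: Bystander: square steel nib knockout block, 70 x 70 x 50 mm, four holes in its top. Origin: centre of the underside.
- nib_tray: Bystander: aluminium tray lined with cork and holding nibs, 100 x 160 x 16 mm. Origin: centre of the underside.
Mind the look-alikes: they are no part of the job. What is shaped like the wide_collar but red or yellow is not meant.

How it is judged (in metres and radians):
On the way, in this order (a step that is already met when the one before it is completed fails the run):
1. the wide dog collar is fully home on the spindle's seat (horizontal distance between wide_collar and spindle below 0.005 m and z of wide_collar in the frame of spindle between 0.039 and 0.0445 m and angle between wide_collar's own z axis and vertical below 0.06 rad), for 0.2 s.
2. the narrow dog collar is fully home on the wide collar (all of step 1 and horizontal distance between narrow_collar and spindle below 0.005 m and z of narrow_collar in the frame of spindle between 0.067 and 0.0725 m and angle between narrow_collar's own z axis and vertical below 0.06 rad), for 0.2 s.
3. the plain ring sits on the narrow collar (all of step 2 and horizontal distance between plain_ring and spindle below 0.005 m and z of plain_ring in the frame of spindle between 0.093 and 0.0985 m and angle between plain_ring's own z axis and vertical below 0.06 rad), for 0.2 s.
At the end, for the whole second after the job is handed in: On the spindle, from the bottom up: wide dog collar, narrow dog collar, plain ring, each within 5 mm of the post's axis, level within 0.06 rad and with its underside within 2.5 mm above (3 mm below) its home height: 42, 70 and 96 mm above the spindle block's underside; all three at rest (all of step 3 and linear speed of each of wide_collar, narrow_collar, plain_ring below 0.02 m/s); the robot touches nothing.
It fails at once if the pen is shifted by more than 25 mm (distance of pen from where it was at the start of the episode above 0.025 m).
It fails at once if the bronze paperweight is shifted by more than 25 mm (distance of paperweight from where it was at the start of the episode above 0.025 m).
It fails at once if the knockout block is shifted by more than 25 mm (distance of knockout_block from where it was at the start of the episode above 0.025 m).
It fails at once if the nib tray is shifted by more than 25 mm (distance of nib_tray from where it was at the start of the episode above 0.025 m).
It also fails if it takes over 72 s, if anything falls off the work surface, if the arm or the gripper's body presses on something with over 40 N, if the wrist force passes 120 N, or if a joint passes its speed limit or range.

## Robot

A 7-joint arm with a two-finger parallel gripper is mounted at the origin on the work surface. World frame = base frame: x ahead of the robot, y to its left, z up, the work surface at z = 0. Lengths are in mm, angles in rad, forces in N, time in s.
With the tool pointing down it reaches from about 425 to 1025 mm from the base axis. Payload 9.4 kg.
Tool frame: the origin (TCP) lies on the centre line of the jaws, within the pads' length; the fingertips stand 22 mm ahead of it and the grasp point (between the pads) lies 3 mm ahead of it; z points along the fingers, y is the line along which they close (so a half turn about z gives the same grasp; the last joint's range is limited). The gripper opens to 85 mm and grips with 20 to 120 N. Pads are 22 mm wide; open, the fingers measure 114 mm over their backs; the gripper's body (76 mm by 85 mm) begins 54 mm behind the grasp point. The pads swing forward as they close: fully open they stand 13 mm farther back than shut.
Start: joints at [1.069, 0.599, -0.003, 1.599, 0.002, 0.943, -0.08], TCP at [298.792, -660.566, 253.275] pointing down, gripper open.
Joint ranges: [-2.57, 2.57], [-0.35, 1.97], [-1.29, 1.29], [0.11, 2.56], [-1.05, 4.19], [0.11, 1.86], [-2.63, 2.63]. Speed limits (rad/s): [2.22, 2.22, 3.01, 3.01, 3.14, 3.14, 3.14].

## Interface

Orientations are given as a unit quaternion [x, y, z, w].
In Python, from station import env gives the robot as it stands.
- The arm moves only by the shell command python3 -m pendant 'ROWS' [FORCE]. ROWS is a JSON object of lists of equal length, an entry for each row: "hand": the opening, from -1 (shut) to 1 (fully open); "linear": the shift along the tool's x, y, z in m, a list of three; "twist": the turn, a rotation vector about the tool's x, y, z in degrees, a list of three. A call has 1 to 20 rows; each row is the pose to reach, as a shift and turn from the pose commanded when the call began, along the tool's axes at that moment; what a row does not reach only later rows make up. A row lasts 1/12 s, in which the tool goes at most 41.7 mm and 7.16 degrees, less where a joint would pass 70% of its speed; a pose out of reach is approached as far as the arm can. A call with a gripper value outside its range is refused whole. The fingers move at their own pace and stop on an object; FORCE is the grip in N (left out, the last holds). Time passes only in rows, so rows that repeat a pose let the fingers close. It gives the time, the measured TCP pose, the force, the opening and the grip force at its end, in the units of the state.
- env.get_obs(): the state, without advancing time (a new reading comes with each control period).
- env.grab_frame(name): name is "scene" or "top"; returns the picture (384x512x3 uint8, red, green, blue); there is no depth.
- env.get_calibration(name): a dict with "fx", "fy", "cx", "cy" (pixels), "R" (3x3) and "t" (3): a world point X has camera coordinates R X + t. Camera axes: x right, y down, z forward; pixel columns grow to the right and rows downward; lengths in mm; the calibration is good to about 2 mm. A picture is of the moment at which its call begins. get_calibration takes no time and is no camera call.
- env.finish_job(): hands the job in; it is judged then, once.
The state is a dict: "time": time; "joints": joint angles; "qd": joint speeds; "joint_torque": joint torques, N m; "tcp_pos": TCP position; "tcp_rot": TCP orientation; "ft_force": force on the tool from outside, world axes, zero at the start; "wrist_torque": the same for the moment, N m; "width": opening from 0.0 (shut) to 1.0 (fully open); "finger_force": force on a finger pad.
Only numpy, scipy, OpenCV 4.12 (cv2) and the standard library are available. Lean on these libraries where they do the work, as an engineer would, in place of code of your own. Each camera call takes 0.05 s, during which the arm holds its last target. There are 200 camera calls.

## Working session

There is one attempt and no reset: what is moved stays moved. The work goes in short steps, Python scripts to look and compute and a shell command to move; the robot and the scene stay as the last step left them, time stands still between calls to the robot, and variables do not carry over. Pictures are saved under pics/ and viewed, at most 10 in all, crops included, and the job is handed in when it is done.

```bash
mkdir -p pics; python3 - <<'E'
from station import env
import cv2,numpy as np
for n in("scene","top"):
    f=env.grab_frame(n); cv2.imwrite(f"pics/{n}0.png",f[:,:,::-1])
    c=env.get_calibration(n); print(n,c)
    R=np.array(c["R"]);print(-R.T@np.array(c["t"]))
o=env.get_obs();print(o)
E
```

```text
scene {'fx': 364.63173954458694, 'fy': 364.63173954458694, 'cx': 249.51814566347997, 'cy': 190.383078487344, 'R': array([[ 0.88511837,  0.46536209, -0.00189391],
       [ 0.3029032 , -0.57920174, -0.756819  ],
       [-0.35329183,  0.66930073, -0.65362177]]), 't': array([-515.49857116,  -74.50743079, 1143.69984906])}
[ 882.90560859 -568.74048595  690.18216784]
top {'fx': 492.83953340416053, 'fy': 492.83953340416053, 'cx': 255.8433203416193, 'cy': 198.587119246091, 'R': array([[-3.73450747e-04, -9.99975905e-01,  6.93176907e-03],
       [-9.96176406e-01, -2.33571659e-04, -8.73642569e-02],
       [ 8.73637709e-02, -6.93789104e-03, -9.96152316e-01]]), 't': array([  28.17906378,  570.69506192, 1326.425911  ])}
[ 452.64190984   37.51428145 1370.98526281]
{'time': 0.1, 'joints': array([ 1.06934619,  0.60003115, -0.00251457,  1.60003781,  0.00179551,
        0.94287432, -0.07981934]), 'qd': array([-0.00029115, -0.00235953, -0.00228396, -0.00286226, -0.00079614,
       -0.00010201, -0.00018003]), 'joint_torque': array([ 6.83012346e-03, -7.77989316e+01,  1.57039829e+00, -2.58625299e+01,
        1.26545495e-02,  5.44492228e-03,  6.67109674e-06]), 'tcp_pos': array([ 298.59018488, -660.24671416,  252.51810488]), 'tcp_rot': array([ 9.77531488e-01,  2.10788364e-01, -2.09389612e-04, -6.41060302e-04]), 'ft_force': array([ 0.64606747,  1.10900324, -0.15306691]), 'wrist_torque': array([0.01161759, 0.02964977, 0.00985677]), 'finger_force': 0.0, 'width': 0.9982819730045127}
```

View pics/scene0.png

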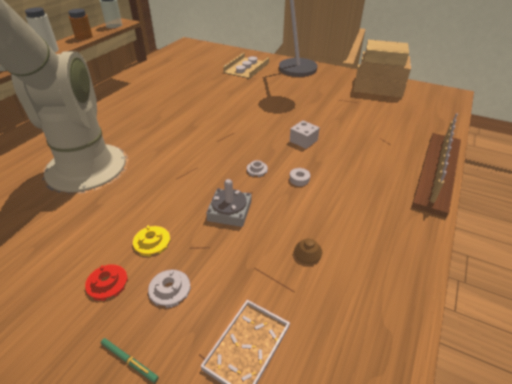

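View pics/top0.png

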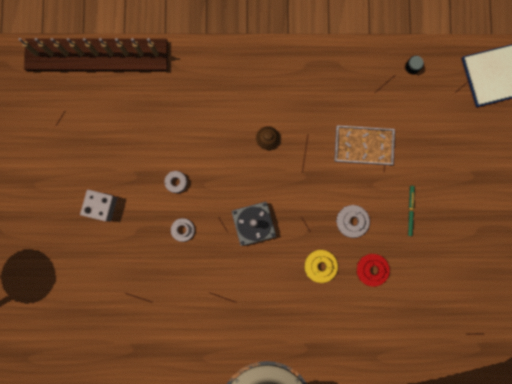

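The scene view shows the spindle at (230,205), the grey wide collar at (169,288), the narrow collar at (257,168) and the ring at (300,177). In the top view they are at (256,223), (353,221), (182,230) and (176,182). Next I enlarge these for the dogs.

```bash
cat > h.py <<'E'
import cv2,numpy as np
from station import env
def cast(n,uv,z):
    c=env.get_calibration(n);R=np.array(c["R"]);t=np.array(c["t"]);C=-R.T@t
    d=R.T@np.array([(uv[0]-c["cx"])/c["fx"],(uv[1]-c["cy"])/c["fy"],1])
    return C+d*(z-C[2])/d[2]
def proj(n,X):
    c=env.get_calibration(n);p=np.array(c["R"])@np.array(X,float)+c["t"]
    return np.array([c["fx"]*p[0]/p[2]+c["cx"],c["fy"]*p[1]/p[2]+c["cy"]])
def ortho(n,xy,z,half=60,s=3,img=None):
    "metric picture of plane z round xy: up = +x, left = +y, s px/mm"
    q=[[-half,-half],[half,-half],[half,half],[-half,half]]
    src=np.float32([proj(n,[xy[0]+a,xy[1]+b,z]) for a,b in q])
    dst=np.float32([[(half-b)*s,(half-a)*s] for a,b in q])
    img=env.grab_frame(n) if img is None else img
    return cv2.warpPerspective(img,cv2.getPerspectiveTransform(src,dst),(2*half*s,2*half*s),flags=cv2.INTER_CUBIC)
E
python3 - <<'E'
from h import *
im=env.grab_frame("top");hsv=cv2.cvtColor(im,cv2.COLOR_RGB2HSV)
m=((hsv[...,1]<70)&(hsv[...,2]>45)).astype(np.uint8)
for nm,uv,z in(("wide",(353,221),12),("narrow",(182,230),12),("ring",(176,182),22),("spindle",(256,223),34)):
    k=np.zeros_like(m);cv2.circle(k,uv,28,1,-1)
    cs,_=cv2.findContours(m*k,cv2.RETR_EXTERNAL,cv2.CHAIN_APPROX_NONE)
    c=max(cs,key=cv2.contourArea)
    e=cv2.fitEllipse(c); r=cv2.minAreaRect(c)
    print(nm,np.round(e,1) if 0 else e,r,cast("top",e[0],z).round(1),cast("top",r[0],z).round(1))
a=[ortho("top",cast("top",uv,z)[:2],z,img=im,half=h,s=180//h*1) for uv,z,h in(((353,221),12,60),((182,230),12,60),((176,182),22,60),((256,223),42,60))]
a=[cv2.resize(x,(380,280)if 0 else (290,290),interpolation=cv2.INTER_CUBIC) for x in a]
cv2.imwrite("pics/m1.png",np.vstack([np.hstack(a[:2]),np.hstack(a[2:])])[:,:,::-1])
E
```

```text
wide ((352.6746826171875, 221.06314086914062), (30.470355987548828, 31.620344161987305), 111.21943664550781) ((352.5, 221.0), (30.0, 31.0), 90.0) [ 509.6 -239.3   12. ] [ 509.8 -238.8   12. ]
narrow ((182.19309997558594, 229.5747833251953), (21.65473175048828, 22.330602645874023), 79.3980941772461) ((182.0, 229.5), (21.0, 22.0), 90.0) [486.2 230.6  12. ] [486.4 231.2  12. ]
ring ((175.47325134277344, 181.58473205566406), (20.337871551513672, 21.453264236450195), 104.27783203125) ((175.5, 181.5), (21.0, 21.0), 90.0) [617.9 249.4  22. ] [618.1 249.3  22. ]
spindle ((253.40921020507812, 223.516357421875), (40.895503997802734, 41.25282669067383), 128.2078857421875) ((253.5500030517578, 223.35000610351562), (36.39790344238281, 36.48561096191406), 74.74488067626953) [502.   34.8  34. ] [502.5  34.4  34. ]
```

View pics/m1.png

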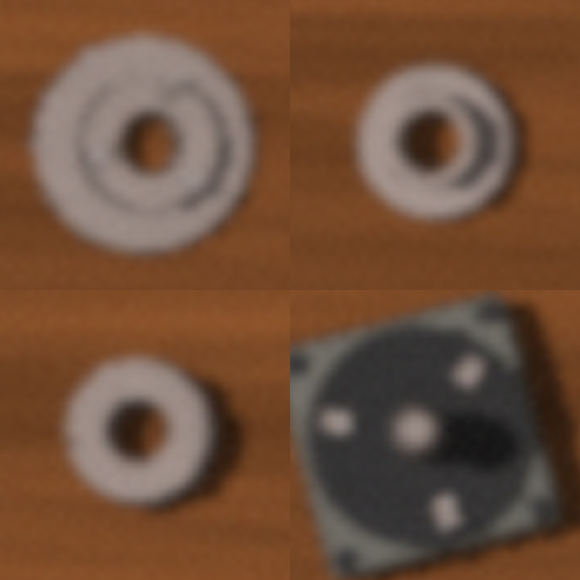

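The bottom right panel shows the three bright spindle dogs at (336,421), (469,371) and (445,512), with the post at about (413,430). The dogs on the wide hub are barely visible, so I measure these angles and stretch the contrast.

```bash
python3 - <<'E'
from h import *
im=env.grab_frame("top").astype(float)
for i in range(7): im+=env.grab_frame("top")
im=(im/8).astype(np.uint8)
sc=env.grab_frame("scene")
P=np.array([500,35]);o=cv2.cvtColor(ortho("top",P,48,60,5,im),cv2.COLOR_RGB2GRAY)
m=(o>130).astype(np.uint8);n,_,st,ce=cv2.connectedComponentsWithStats(m)
pts=[]
for s,c in zip(st[1:],ce[1:]):
    w=P+np.array([60-c[1]/5,60-c[0]/5]);print(s[4]/25,w.round(1))
    if s[4]/25>30 and 25<np.hypot(*(w-P))<45:pts.append(w)
print(len(pts)); pts=np.array(pts);C=pts.mean(0);d=pts-C;print("C",C,"ang",np.degrees(np.arctan2(d[:,1],d[:,0])),np.hypot(*d.T))
cl=cv2.createCLAHE(6,(3,3))
a=[ortho("top",(509.7,-239.2),34,36,5,im),ortho("scene",(509.7,-239.2),6,50,4,sc),ortho("scene",(486,231),6,40,5,sc),ortho("scene",(500,35),48,60,4,sc)]
a=[cl.apply(cv2.cvtColor(cv2.resize(x,(290,290)),cv2.COLOR_RGB2GRAY)) for x in a]
cv2.imwrite("pics/m2.png",np.vstack([np.hstack(a[:2]),np.hstack(a[2:])]))
E
```

```text
12.08 [528.7  14. ]
22.68 [508.3  68. ]
51.92 [505.3  36.3]
21.52 [472.   23.6]
0<stdin>:12: RuntimeWarning: Mean of empty slice.
  ret = ret.dtype.type(ret / rcount)
Traceback (most recent call last):
IndexError: too many indices for array: array is 1-dimensional, but 2 were indexed
```

```bash
python3 - <<'E'
from h import *
im=env.grab_frame("top").astype(float)
for i in range(3): im+=env.grab_frame("top")
im=(im/4).astype(np.uint8)
sc=env.grab_frame("scene")
print("scene post tip",proj("scene",(503,35.2,108)),"top",proj("top",(503,35.2,108)))
cl=cv2.createCLAHE(6,(2,2))
a=[ortho("top",(509.7,-239.2),34,36,5,im),ortho("scene",(509.7,-239.2),6,50,4,sc),ortho("scene",(486,231),6,40,5,sc),ortho("scene",(509.7,-239.2),34,36,5,sc)]
a=[cl.apply(cv2.cvtColor(cv2.resize(x,(290,290)),cv2.COLOR_RGB2GRAY)) for x in a]
cv2.imwrite("pics/m2.png",np.vstack([np.hstack(a[:2]),np.hstack(a[2:])]))
E
```

```text
scene post tip [228.04889635 180.752487  ] top [253.32189792 222.07665299]
```

View pics/m2.png

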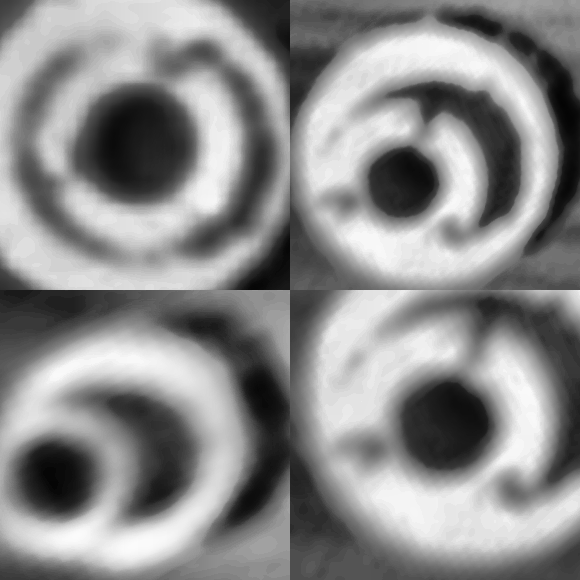

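Bottom right: the shadows of the wide collar's dogs are at (480,335), (365,450) and (515,487), so its angle is about -10° mod 120. The spindle dogs are at about 20.5° mod 60. I need to turn the collar about +30°, then search by feel. Next I check the centres against the scene camera and work out the first move.

```bash
cat >> h.py <<'E'
from scipy.spatial.transform import Rotation as Ro
def go(x,y,z,ydir=None):
    "shift (m, tool axes) and twist z (deg) to a TCP target; ydir = world angle of the tool's y line"
    o=env.get_obs();R=Ro.from_quat(o["tcp_rot"]);l=R.inv().apply(np.array([x,y,z])-o["tcp_pos"])/1000
    yv=R.apply([0,1,0]);a=np.degrees(np.arctan2(yv[1],yv[0]))
    tw=0 if ydir is None else -((ydir-a+90)%180-90)
    print("tcp",o["tcp_pos"].round(1),"y-ang",a.round(2),"linear",l.round(4),"twist z",round(tw,1),"rows>=",int(max(np.linalg.norm(l)/.04,abs(tw)/7))+1,"j",o["joints"].round(2),"F",o["ft_force"].round(1),"tilt",np.degrees(np.arccos(-R.apply([0,0,1])[2])).round(2),"t",o["time"])
E
python3 - <<'E'
from h import *
im=env.grab_frame("scene");hsv=cv2.cvtColor(im,cv2.COLOR_RGB2HSV)
m=((hsv[...,1]<70)&(hsv[...,2]>90)).astype(np.uint8)
for nm,uv,z in(("wide",(169,288),12),("narrow",(257,168),12),("ring",(300,177),22)):
    k=np.zeros_like(m);cv2.circle(k,uv,26,1,-1)
    c=max(cv2.findContours(m*k,cv2.RETR_EXTERNAL,cv2.CHAIN_APPROX_NONE)[0],key=cv2.contourArea)
    e=cv2.fitEllipse(cv2.convexHull(c)); print(nm,e,cast("scene",e[0],z).round(1))
# bores/top: post tip
g=cv2.cvtColor(im,cv2.COLOR_RGB2GRAY)
go(509,-239,120,-25)
E
```

```text
wide ((168.73992919921875, 288.01861572265625), (35.23172378540039, 42.54502487182617), 64.74951934814453) [ 511.8 -243.    12. ]
narrow ((256.625, 168.36019897460938), (15.006813049316406, 19.727582931518555), 89.0125961303711) [487.6 227.   12. ]
ring ((299.20623779296875, 176.348388671875), (17.138179779052734, 20.20908546447754), 93.83537292480469) [621.6 238.8  22. ]
tcp [ 298.8 -660.6  253.3] y-ang -65.66 linear [ 0.3653 -0.2975  0.1333] twist z -40.7 rows>= 13 j [ 1.07  0.6  -0.    1.6   0.    0.94 -0.08] F [-0.7  0.   0.7] tilt 0.01 t 0.9
```

```bash
python3 -m pendant '{"hand":[1,1,1,1,1,1,1,1,1,1,1,1,1,1,1,1],"linear":[[0.3653,-0.2975,0.133],[0.3653,-0.2975,0.133],[0.3653,-0.2975,0.133],[0.3653,-0.2975,0.133],[0.3653,-0.2975,0.133],[0.3653,-0.2975,0.133],[0.3653,-0.2975,0.133],[0.3653,-0.2975,0.133],[0.3653,-0.2975,0.133],[0.3653,-0.2975,0.133],[0.3653,-0.2975,0.133],[0.3653,-0.2975,0.133],[0.3653,-0.2975,0.133],[0.3653,-0.2975,0.133],[0.3653,-0.2975,0.133],[0.3653,-0.2975,0.133]],"twist":[[0,0,-41],[0,0,-41],[0,0,-41],[0,0,-41],[0,0,-41],[0,0,-41],[0,0,-41],[0,0,-41],[0,0,-41],[0,0,-41],[0,0,-41],[0,0,-41],[0,0,-41],[0,0,-41],[0,0,-41],[0,0,-41]]}' 50; python3 -c "
from h import *
go(510,-240,37,-25)"
```

```text
time: 2.23
tcp_pos: [508.5, -240.5, 120.6]
tcp_rot: [0.842, 0.539, -0.0, 0.0]
ft_force: [-0.6, -0.8, 0.1]
width: 1.006
finger_force: 0.0
tcp [ 508.5 -240.5  120.6] y-ang -24.78 linear [0.0011 0.0011 0.0836] twist z 0.2 rows>= 3 j [ 0.44  0.59 -0.14  2.08  0.17  0.48 -0.26] F [-0.6 -0.8  0.1] tilt 0.05 t 2.2333
```

```bash
python3 -m pendant '{"hand":[1,1,1,1,-1,-1,-1,-1,-1,-1,-1,-1],"linear":[[0.001,0.001,0.03],[0.001,0.001,0.06],[0.001,0.001,0.083],[0.001,0.001,0.083],[0.001,0.001,0.083],[0.001,0.001,0.083],[0.001,0.001,0.083],[0.001,0.001,0.083],[0.001,0.001,0.083],[0.001,0.001,0.083],[0.001,0.001,0.083],[0.001,0.001,0.083]],"twist":[[0,0,0],[0,0,0],[0,0,0],[0,0,0],[0,0,0],[0,0,0],[0,0,0],[0,0,0],[0,0,0],[0,0,0],[0,0,0],[0,0,0]]}' 60
```

```text
time: 3.23
tcp_pos: [510.1, -239.3, 39.6]
tcp_rot: [0.842, 0.539, 0.0, 0.001]
ft_force: [-3.9, 0.4, 9.2]
width: 0.619
finger_force: 61.1
```

```bash
python3 -m pendant '{"hand":[-1,-1,-1,-1,-1,-1],"linear":[[0,0,-0.02],[0,0,-0.06],[0,0,-0.1],[0,0,-0.135],[0,0,-0.135],[0,0,-0.135]],"twist":[[0,0,0],[0,0,0],[0,0,0],[0,0,0],[0,0,0],[0,0,0]]}'; python3 - <<'E'
from h import *
go(503,35.2,170,5.7)
a=[env.grab_frame(n) for n in("scene","top")]
p=[proj(n,env.get_obs()["tcp_pos"]) for n in("scene","top")]
cv2.imwrite("pics/g1.png",np.hstack([cv2.resize(i[max(0,int(q[1])-70):int(q[1])+70,int(q[0])-70:int(q[0])+70],(390,390),interpolation=cv2.INTER_CUBIC) for i,q in zip(a,p)])[:,:,::-1])
E
```

```text
time: 3.73
tcp_pos: [510.9, -239.2, 175.1]
tcp_rot: [0.842, 0.539, 0.001, 0.002]
ft_force: [0.4, 0.5, -8.4]
width: 0.615
finger_force: 66.6
tcp [ 510.9 -239.2  175.1] y-ang -24.71 linear [ 0.246  -0.1219  0.0045] twist z -30.4 rows>= 7 j [ 0.46  0.51 -0.17  2.04  0.15  0.59 -0.25] F [ 0.4  0.5 -8.4] tilt 0.31 t 3.7333
```

View pics/g1.png

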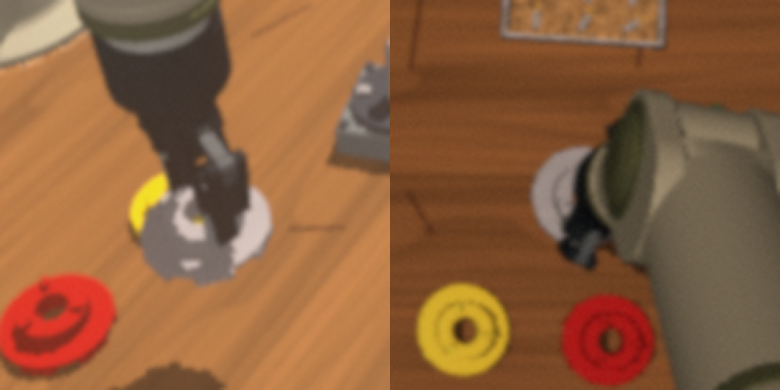

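The left panel shows the collar held flat by its hub, clear of the bench. Next I carry it over the post.

```bash
python3 -m pendant '{"hand":[-1,-1,-1,-1,-1,-1,-1,-1,-1,-1,-1,-1],"linear":[[0.03,-0.015,0],[0.065,-0.032,0],[0.1,-0.05,0],[0.135,-0.067,0],[0.17,-0.084,0],[0.205,-0.102,0],[0.23,-0.114,0],[0.246,-0.122,0],[0.246,-0.122,0],[0.246,-0.122,0],[0.246,-0.122,0],[0.246,-0.122,0]],"twist":[[0,0,-4],[0,0,-8],[0,0,-12],[0,0,-16],[0,0,-20],[0,0,-24],[0,0,-28],[0,0,-30.5],[0,0,-30.5],[0,0,-30.5],[0,0,-30.5],[0,0,-30.5]]}'; python3 - <<'E'
from h import *
go(503,35.2,120)
E
```

```text
time: 4.83
tcp_pos: [501.5, 34.7, 171.3]
tcp_rot: [0.671, 0.742, -0.001, -0.001]
ft_force: [0.2, -0.1, -6.8]
width: 0.617
finger_force: 66.6
tcp [501.5  34.7 171.3] y-ang 5.72 linear [0.0004 0.0016 0.0513] twist z 0 rows>= 2 j [ 0.03  0.47 -0.29  2.17  0.26  0.54 -0.36] F [ 0.2 -0.1 -6.8] tilt 0.13 t 4.8333
```

```bash
python3 -m pendant '{"hand":[-1,-1,-1,-1,-1,-1,-1],"linear":[[0,0.0015,0.005],[0.0005,0.0015,0.02],[0.0005,0.0015,0.035],[0.0005,0.0015,0.05],[0.0005,0.0015,0.065],[0.0005,0.0015,0.077],[0.0005,0.0015,0.077]],"twist":[[0,0,0],[0,0,0],[0,0,0],[0,0,0],[0,0,0],[0,0,0],[0,0,0]]}'; python3 - <<'E'
from h import *
go(503,35.2,82)
E
```

```text
time: 5.42
tcp_pos: [502.6, 35.9, 93.0]
tcp_rot: [0.671, 0.742, -0.001, -0.001]
ft_force: [-0.1, 0.1, -6.3]
width: 0.617
finger_force: 68.4
tcp [502.6  35.9  93. ] y-ang 5.77 linear [-0.0007  0.0004  0.011 ] twist z 0 rows>= 1 j [-0.04  0.6  -0.21  2.22  0.34  0.35 -0.43] F [-0.1  0.1 -6.3] tilt 0.2 t 5.4167
```

```bash
python3 -m pendant '{"hand":[-1,-1,-1,-1,-1],"linear":[[0,0,0.004],[0,0,0.006],[0,0,0.008],[0,0,0.008],[0,0,0.008]],"twist":[[0,0,0],[0,0,0],[0,0,0],[0,0,0],[0,0,0]]}'; python3 - <<'E'
from h import *
go(503,35.2,82)
E
```

```text
time: 5.83
tcp_pos: [503.3, 36.5, 87.5]
tcp_rot: [0.67, 0.742, -0.0, -0.0]
ft_force: [-3.0, 0.7, -8.3]
width: 0.614
finger_force: 68.3
tcp [503.3  36.5  87.5] y-ang 5.83 linear [-0.0012 -0.0004  0.0055] twist z 0 rows>= 1 j [-0.05  0.61 -0.2   2.22  0.35  0.34 -0.44] F [-3.   0.7 -8.3] tilt 0.02 t 5.8333
```

```bash
python3 -m pendant '{"hand":[-1,-1,-1,-1,-1],"linear":[[0,0,0.001],[0,0,0.001],[0,0,0.001],[0,0,0.002],[0,0,0.002]],"twist":[[0,0,0],[0,0,0],[0,0,0],[0,0,0],[0,0,0]]}'; python3 - <<'E'
from h import *
go(503,35.2,82)
E
```

```text
time: 6.25
tcp_pos: [503.4, 36.1, 85.4]
tcp_rot: [0.67, 0.742, -0.0, 0.0]
ft_force: [-4.3, -2.1, -0.9]
width: 0.618
finger_force: 69.0
tcp [503.4  36.1  85.4] y-ang 5.84 linear [-0.0009 -0.0005  0.0034] twist z 0 rows>= 1 j [-0.05  0.62 -0.19  2.22  0.35  0.33 -0.44] F [-4.3 -2.1 -0.9] tilt 0.04 t 6.25
```

```bash
python3 -m pendant '{"hand":[-1,-1,-1,-1,-1,-1],"linear":[[0,0,0.002],[0,0,0.003],[0,0,0.004],[0,0,0.004],[0,0,0.004],[0,0,0.004]],"twist":[[0,0,1],[0,0,2],[0,0,2],[0,0,2],[0,0,2],[0,0,2]]}'; python3 - <<'E'
from h import *
go(503,35.2,82);print(env.get_obs()["wrist_torque"])
E
```

```text
time: 6.75
tcp_pos: [503.5, 35.0, 83.5]
tcp_rot: [0.683, 0.73, -0.0, 0.001]
ft_force: [-10.1, -6.5, 35.2]
width: 0.619
finger_force: 72.0
tcp [503.5  35.   83.5] y-ang 3.77 linear [ 0.0002 -0.0005  0.0015] twist z 0 rows>= 1 j [-0.06  0.62 -0.18  2.23  0.34  0.32 -0.46] F [-10.1  -6.5  35.2] tilt 0.17 t 6.75
[-1.38282079  2.11012056  0.09504397]
```

```bash
python3 -m pendant '{"hand":[-1,-1,-1,-1,-1,-1],"linear":[[0,0,-0.001],[0,0,-0.002],[0,0,-0.002],[0,0,-0.002],[0,0,-0.002],[0,0,-0.002]],"twist":[[0,0,-1],[0,0,-2],[0,0,-4],[0,0,-6],[0,0,-6],[0,0,-6]]}'; python3 - <<'E'
from h import *
go(503,35.2,82);print(env.get_obs()["wrist_torque"])
E
```

```text
time: 7.25
tcp_pos: [502.7, 35.6, 82.9]
tcp_rot: [0.644, 0.765, -0.001, -0.0]
ft_force: [-6.3, -3.2, -6.1]
width: 0.622
finger_force: 67.8
tcp [502.7  35.6  82.9] y-ang 9.79 linear [-0.0004  0.0002  0.0009] twist z 0 rows>= 1 j [-0.04  0.62 -0.21  2.22  0.38  0.33 -0.4 ] F [-6.3 -3.2 -6.1] tilt 0.13 t 7.25
[-0.74353236  1.07225082 -0.23771199]
```

```bash
python3 -m pendant '{"hand":[-1,-1,-1,-1,-1],"linear":[[0,0,0.001],[0,0,0.002],[0,0,0.003],[0,0,0.003],[0,0,0.003]],"twist":[[0,0,0],[0,0,0],[0,0,0],[0,0,0],[0,0,0]]}'; python3 - <<'E'
from h import *
go(503,35.2,82);print(env.get_obs()["wrist_torque"])
E
```

```text
time: 7.67
tcp_pos: [502.7, 35.9, 81.2]
tcp_rot: [0.644, 0.765, -0.001, 0.0]
ft_force: [-9.4, -3.2, 15.4]
width: 0.619
finger_force: 70.0
tcp [502.7  35.9  81.2] y-ang 9.8 linear [-0.0007  0.0001 -0.0008] twist z 0 rows>= 1 j [-0.04  0.62 -0.2   2.23  0.38  0.32 -0.4 ] F [-9.4 -3.2 15.4] tilt 0.09 t 7.6667
[-0.52104014  1.71122986 -0.24876852]
```

```bash
python3 -m pendant '{"hand":[-1,-1,-1,-1,-1],"linear":[[0,0,0],[0,0,0],[0,0,0],[0,0,0],[0,0,0]],"twist":[[0,0,-2],[0,0,-4],[0,0,-6],[0,0,-6],[0,0,-6]]}'; python3 - <<'E'
from h import *
go(503,35.2,82);print(env.get_obs()["wrist_torque"])
E
python3 -m pendant '{"hand":[-1,-1,-1,-1,-1,-1],"linear":[[0,0,0],[0,0,0],[0,0,0],[0,0,0],[0,0,0],[0,0,0]],"twist":[[0,0,3],[0,0,6],[0,0,9],[0,0,11],[0,0,11],[0,0,11]]}'; python3 - <<'E'
from h import *
go(503,35.2,82);print(env.get_obs()["wrist_torque"])
E
```

```text
time: 8.08
tcp_pos: [502.0, 37.1, 81.0]
tcp_rot: [0.603, 0.798, -0.001, -0.001]
ft_force: [-11.2, 3.7, 15.2]
width: 0.616
finger_force: 73.2
tcp [502.   37.1  81. ] y-ang 15.79 linear [-0.0021  0.0004 -0.001 ] twist z 0 rows>= 1 j [-0.03  0.63 -0.23  2.23  0.42  0.33 -0.34] F [-11.2   3.7  15.2] tilt 0.1 t 8.0833
[ 0.54539179  2.74883773 -0.78430897]
time: 8.58
tcp_pos: [501.9, 36.7, 80.9]
tcp_rot: [0.676, 0.737, -0.001, -0.0]
ft_force: [-11.9, 0.3, 14.0]
width: 0.614
finger_force: 71.7
tcp [501.9  36.7  80.9] y-ang 4.98 linear [-0.0016  0.001  -0.0011] twist z 0 rows>= 1 j [-0.06  0.62 -0.18  2.23  0.35  0.32 -0.45] F [-11.9   0.3  14. ] tilt 0.14 t 8.5833
[-0.08777149  2.15835484  0.48689509]
```

```bash
python3 - <<'E'
from h import *
a=env.grab_frame("scene")
q=proj("scene",(503,35.2,50)).astype(int);print(q)
for z in (42,48,54,60):print(z,proj("scene",(503+45*.53,35.2-45*.85,z)))
cv2.imwrite("pics/g2.png",cv2.resize(a[q[1]-35:q[1]+40,q[0]-50:q[0]+50],(800,600),interpolation=cv2.INTER_CUBIC)[:,:,::-1])
E
```

```text
[228 197]
42 [229.60925934 212.0145666 ]
48 [229.52029055 210.31470869]
54 [229.43056343 208.60036229]
60 [229.34006827 206.87134135]
```

View pics/g2.png

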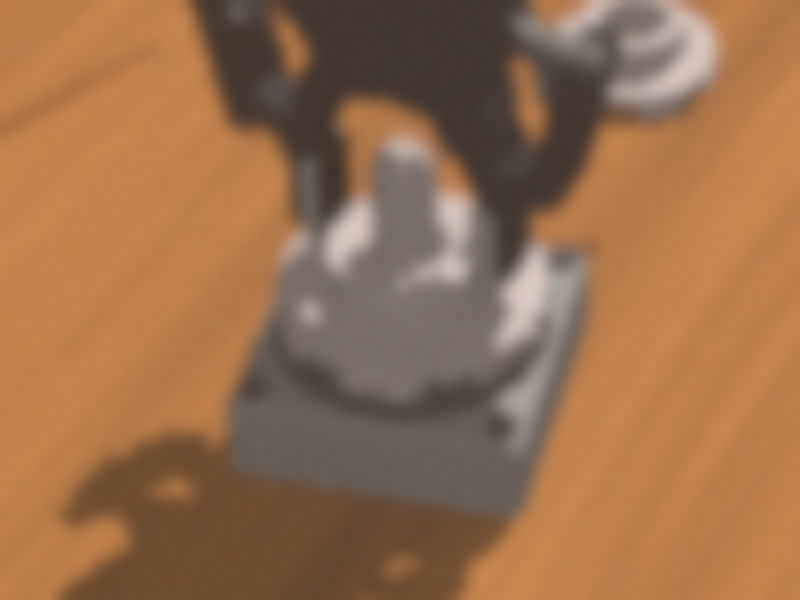

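The collar looks flush on the disc: the notches show dark at (320,375) and (460,385), with no gap beneath the rim. I release, lift and measure.

```bash
python3 -m pendant '{"hand":[-1,1,1,1,1,1,1,1,1,1,1,1,1],"linear":[[0,0,-0.001],[0,0,-0.001],[0,0,-0.001],[0,0,-0.001],[0,0,-0.001],[0,0,-0.02],[0,0,-0.06],[0,0,-0.1],[0,0,-0.13],[0,0,-0.13],[0.06,0,-0.13],[0.1,0,-0.13],[0.1,0,-0.13]],"twist":[[0,0,0],[0,0,0],[0,0,0],[0,0,0],[0,0,0],[0,0,0],[0,0,0],[0,0,0],[0,0,0],[0,0,0],[0,0,0],[0,0,0],[0,0,0]]}'; python3 - <<'E'
from h import *
go(486.3,231,120,25)
a=env.grab_frame("scene")
q=proj("scene",(503,35.2,60)).astype(int)
n=ortho("scene",(486,231),6,40,5,a)
t=ortho("top",(503,35.2),76,50,4)
L=cv2.resize(a[q[1]-35:q[1]+40,q[0]-38:q[0]+37],(400,400),interpolation=cv2.INTER_CUBIC)
cv2.imwrite("pics/g3.png",np.hstack([L,t])[:,:,::-1])
E
```

```text
time: 9.72
tcp_pos: [495.4, 141.2, 211.0]
tcp_rot: [0.676, 0.737, 0.002, -0.0]
ft_force: [0.1, 1.5, 0.0]
width: 1.003
finger_force: 0.0
tcp [495.4 141.2 211. ] y-ang 4.98 linear [ 0.09   -0.0015  0.0913] twist z -20.0 rows>= 4 j [-0.14  0.43 -0.33  2.11  0.22  0.64 -0.54] F [0.1 1.5 0. ] tilt 0.24 t 9.7167
```

View pics/g3.png

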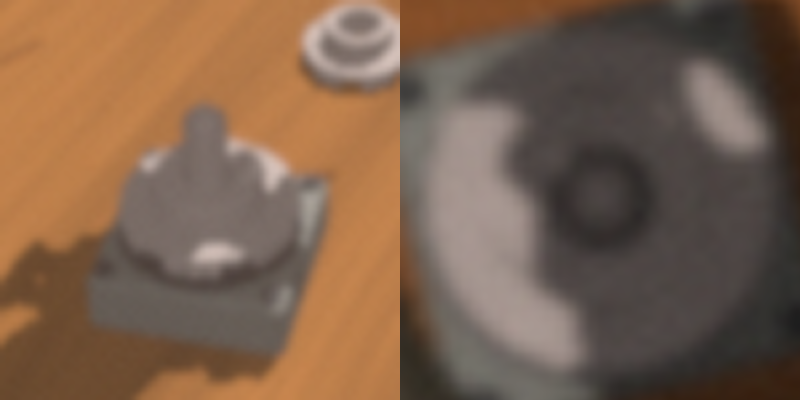

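The collar is home: in the earlier crop the flange underside reads at row 402, and z=42 projects to row 400. Next I sample the narrow collar's rim at notch height for its angle, and move over it.

```bash
python3 - <<'E'
from h import *
a=sum(env.grab_frame("scene").astype(float) for i in range(4))/4
g=a.mean(2).astype(np.float32)
A=np.arange(-130,10,4)
for dx,dy in((0,0),):
  for z in(2,4,9):
    p=np.array([proj("scene",(486.3+dx+32*np.cos(t),230.8+dy+32*np.sin(t),z)) for t in np.radians(A)]).astype(np.float32)
    v=cv2.remap(g,p[:,0],p[:,1],cv2.INTER_LINEAR).ravel()
    print(z,list(zip(A.tolist(),v.astype(int).tolist())))
E
python3 -m pendant '{"hand":[1,1,1,1,1,1,1],"linear":[[0.03,0,0.02],[0.06,-0.001,0.05],[0.09,-0.0015,0.08],[0.09,-0.0015,0.091],[0.09,-0.0015,0.091],[0.09,-0.0015,0.091],[0.09,-0.0015,0.091]],"twist":[[0,0,-5],[0,0,-10],[0,0,-15],[0,0,-20],[0,0,-20],[0,0,-20],[0,0,-20]]}'
python3 - <<'E'
from h import *
go(486.3,231,37,25)
E
```

```text
2 [(-130, 95), (-126, 95), (-122, 97), (-118, 97), (-114, 99), (-110, 100), (-106, 100), (-102, 101), (-98, 104), (-94, 104), (-90, 102), (-86, 100), (-82, 98), (-78, 97), (-74, 97), (-70, 98), (-66, 99), (-62, 103), (-58, 106), (-54, 107), (-50, 108), (-46, 108), (-42, 108), (-38, 107), (-34, 106), (-30, 105), (-26, 103), (-22, 103), (-18, 106), (-14, 110), (-10, 112), (-6, 116), (-2, 119), (2, 121), (6, 125)]
4 [(-130, 97), (-126, 99), (-122, 98), (-118, 99), (-114, 102), (-110, 102), (-106, 104), (-102, 104), (-98, 104), (-94, 105), (-90, 104), (-86, 102), (-82, 99), (-78, 94), (-74, 91), (-70, 92), (-66, 94), (-62, 99), (-58, 104), (-54, 106), (-50, 108), (-46, 108), (-42, 109), (-38, 108), (-34, 106), (-30, 104), (-26, 103), (-22, 105), (-18, 106), (-14, 110), (-10, 115), (-6, 119), (-2, 123), (2, 127), (6, 129)]
9 [(-130, 123), (-126, 122), (-122, 120), (-118, 118), (-114, 121), (-110, 123), (-106, 124), (-102, 125), (-98, 125), (-94, 124), (-90, 124), (-86, 122), (-82, 120), (-78, 117), (-74, 115), (-70, 114), (-66, 115), (-62, 118), (-58, 123), (-54, 127), (-50, 129), (-46, 128), (-42, 128), (-38, 128), (-34, 126), (-30, 124), (-26, 125), (-22, 124), (-18, 126), (-14, 130), (-10, 134), (-6, 139), (-2, 144), (2, 146), (6, 147)]
time: 10.6
tcp_pos: [486.7, 224.1, 119.9]
tcp_rot: [0.541, 0.841, -0.0, 0.0]
ft_force: [0.2, -0.4, 0.6]
width: 1.002
finger_force: 0.0
tcp [486.7 224.1 119.9] y-ang 24.53 linear [0.0066 0.0025 0.0829] twist z -0.5 rows>= 3 j [-0.3   0.59 -0.33  2.13  0.41  0.48 -0.52] F [ 0.2 -0.4  0.6] tilt 0.05 t 10.6
```

```bash
python3 -m pendant '{"hand":[1,1],"linear":[[0,0,0.02],[0,0,0.02]],"twist":[[0,0,0],[0,0,0]]}'
python3 - <<'E'
from h import *
go(486.3,231,37,25)
E
```

```text
time: 10.77
tcp_pos: [486.4, 224.0, 98.9]
tcp_rot: [0.54, 0.841, -0.0, 0.0]
ft_force: [-1.0, -1.2, 0.5]
width: 1.001
finger_force: 0.0
tcp [486.4 224.   98.9] y-ang 24.58 linear [0.0065 0.0028 0.0619] twist z -0.4 rows>= 2 j [-0.33  0.62 -0.31  2.14  0.43  0.44 -0.54] F [-1.  -1.2  0.5] tilt 0.05 t 10.7667
```

```bash
python3 -m pendant '{"hand":[1,1,1,1,1,-1,-1,-1,-1,-1,-1,-1,-1,-1],"linear":[[0.0065,0.0028,0],[0.0065,0.0028,0.02],[0.0065,0.0028,0.04],[0.0065,0.0028,0.06],[0.0065,0.0028,0.06],[0.0065,0.0028,0.06],[0.0065,0.0028,0.06],[0.0065,0.0028,0.06],[0.0065,0.0028,0.06],[0.0065,0.0028,0.06],[0.0065,0.0028,0.06],[0.0065,0.0028,0.06],[0.0065,0.0028,0.06],[0.0065,0.0028,0.06]],"twist":[[0,0,0],[0,0,0],[0,0,0],[0,0,0],[0,0,0],[0,0,0],[0,0,0],[0,0,0],[0,0,0],[0,0,0],[0,0,0],[0,0,0],[0,0,0],[0,0,0]]}' 60
python3 - <<'E'
from h import *
go(486.3,231,190)
E
```

```text
time: 11.93
tcp_pos: [486.2, 232.9, 41.1]
tcp_rot: [0.539, 0.843, 0.001, 0.001]
ft_force: [-2.5, -0.9, 13.8]
width: 0.43
finger_force: 58.3
tcp [486.2 232.9  41.1] y-ang 24.83 linear [-0.0018 -0.0005 -0.1489] twist z 0 rows>= 4 j [-0.4   0.72 -0.22  2.16  0.49  0.31 -0.61] F [-2.5 -0.9 13.8] tilt 0.11 t 11.9333
```

```bash
python3 -m pendant '{"hand":[-1,-1,-1,-1,-1,-1,-1],"linear":[[0,0,-0.02],[0,0,-0.06],[0,0,-0.1],[0,0,-0.139],[0,0,-0.139],[0,0,-0.139],[0,0,-0.139]],"twist":[[0,0,0],[0,0,0],[0,0,0],[0,0,0],[0,0,0],[0,0,0],[0,0,0]]}'
python3 - <<'E'
from h import *
go(503.5,37,180,-2)
E
```

```text
time: 12.52
tcp_pos: [485.6, 232.2, 178.2]
tcp_rot: [0.539, 0.842, -0.0, 0.0]
ft_force: [0.1, -0.4, -3.0]
width: 0.42
finger_force: 61.2
tcp [485.6 232.2 178.2] y-ang 24.8 linear [-0.1847 -0.0656 -0.0017] twist z 26.8 rows>= 5 j [-0.26  0.51 -0.41  2.08  0.34  0.62 -0.47] F [ 0.1 -0.4 -3. ] tilt 0.03 t 12.5167
```

```bash
python3 -m pendant '{"hand":[-1,-1,-1,-1,-1,-1,-1,-1,-1,-1,-1,-1],"linear":[[-0.03,-0.011,-0.002],[-0.065,-0.023,-0.002],[-0.1,-0.036,-0.002],[-0.135,-0.048,-0.002],[-0.165,-0.059,-0.002],[-0.1847,-0.0656,-0.002],[-0.1847,-0.0656,-0.002],[-0.1847,-0.0656,-0.002],[-0.1847,-0.0656,-0.002],[-0.1847,-0.0656,-0.002],[-0.1847,-0.0656,-0.002],[-0.1847,-0.0656,-0.002]],"twist":[[0,0,5],[0,0,10],[0,0,15],[0,0,20],[0,0,25],[0,0,26.8],[0,0,26.8],[0,0,26.8],[0,0,26.8],[0,0,26.8],[0,0,26.8],[0,0,26.8]]}'
python3 - <<'E'
from h import *
go(503.5,37,130,-2)
E
```

```text
time: 13.52
tcp_pos: [503.7, 38.8, 180.0]
tcp_rot: [0.718, 0.696, -0.0, -0.0]
ft_force: [0.2, 0.4, -3.9]
width: 0.425
finger_force: 61.3
tcp [503.7  38.8 180. ] y-ang -1.85 linear [-0.0018 -0.0001  0.05  ] twist z 0.1 rows>= 2 j [ 0.03  0.46 -0.3   2.15  0.25  0.56 -0.48] F [ 0.2  0.4 -3.9] tilt 0.03 t 13.5167
```

```bash
python3 -m pendant '{"hand":[-1,-1,-1,-1,-1,-1,-1,-1],"linear":[[-0.0018,0,0],[-0.0018,0,0.01],[-0.0018,0,0.02],[-0.0018,0,0.03],[-0.0018,0,0.04],[-0.0018,0,0.055],[-0.0018,0,0.055],[-0.0018,0,0.055]],"twist":[[0,0,0],[0,0,0],[0,0,0],[0,0,0],[0,0,0],[0,0,0],[0,0,0],[0,0,0]]}'
python3 - <<'E'
from h import *
go(503.5,37,111,-2)
E
```

```text
time: 14.18
tcp_pos: [503.2, 36.1, 124.1]
tcp_rot: [0.719, 0.695, -0.001, -0.001]
ft_force: [-0.9, -0.2, -3.5]
width: 0.423
finger_force: 61.4
tcp [503.2  36.1 124.1] y-ang -1.93 linear [0.0009 0.0003 0.0131] twist z 0.1 rows>= 1 j [-0.01  0.55 -0.24  2.2   0.31  0.43 -0.53] F [-0.9 -0.2 -3.5] tilt 0.15 t 14.1833
```

```bash
python3 -m pendant '{"hand":[-1,-1,-1,-1,-1,-1,-1],"linear":[[0.0005,0,0.003],[0.0005,0,0.006],[0.0005,0,0.009],[0.0005,0,0.012],[0.0005,0,0.012],[0.0005,0,0.012],[0.0005,0,0.012]],"twist":[[0,0,0],[0,0,0],[0,0,0],[0,0,0],[0,0,0],[0,0,0],[0,0,0]]}'
python3 - <<'E'
from h import *
go(503.5,37,111,-2)
E
```

```text
time: 14.77
tcp_pos: [503.4, 36.3, 113.1]
tcp_rot: [0.719, 0.695, -0.0, -0.0]
ft_force: [-3.0, -1.4, -4.8]
width: 0.429
finger_force: 61.2
tcp [503.4  36.3 113.1] y-ang -1.97 linear [0.0008 0.0001 0.0021] twist z 0.0 rows>= 1 j [-0.02  0.57 -0.23  2.21  0.32  0.4  -0.55] F [-3.  -1.4 -4.8] tilt 0.06 t 14.7667
```

```bash
python3 -m pendant '{"hand":[-1,-1,-1,-1,-1,-1],"linear":[[0,0,0.001],[0,0,0.002],[0,0,0.003],[0,0,0.004],[0,0,0.004],[0,0,0.004]],"twist":[[0,0,0],[0,0,0],[0,0,0],[0,0,0],[0,0,0],[0,0,0]]}'
python3 - <<'E'
from h import *
go(503.5,37,111,-2)
E
```

```text
time: 15.27
tcp_pos: [503.4, 36.3, 111.0]
tcp_rot: [0.719, 0.695, -0.0, 0.001]
ft_force: [-10.4, -1.2, 26.5]
width: 0.425
finger_force: 64.8
tcp [503.4  36.3 111. ] y-ang -1.96 linear [0.0007 0.     0.    ] twist z 0.0 rows>= 1 j [-0.03  0.57 -0.22  2.21  0.32  0.39 -0.55] F [-10.4  -1.2  26.5] tilt 0.07 t 15.2667
```

The narrow collar bottoms at the predicted home height (111.0). I release and move toward the ring.

```bash
python3 -m pendant '{"hand":[-1,1,1,1,1,1,1,1,1,1,1],"linear":[[0,0,-0.002],[0,0,-0.002],[0,0,-0.002],[0,0,-0.002],[0,0,-0.002],[0,0,-0.02],[0,0,-0.06],[0,0,-0.1],[0,0,-0.1],[0,0,-0.1],[0,0,-0.1]],"twist":[[0,0,0],[0,0,0],[0,0,0],[0,0,0],[0,0,0],[0,0,0],[0,0,0],[0,0,0],[0,0,0],[0,0,0],[0,0,0]]}'
python3 - <<'E'
from h import *
go(618,249.4,110,22)
E
```

```text
time: 16.18
tcp_pos: [504.0, 36.2, 209.3]
tcp_rot: [0.719, 0.695, 0.0, 0.0]
ft_force: [1.5, -0.2, -0.5]
width: 1.002
finger_force: 0.0
tcp [504.   36.2 209.3] y-ang -1.98 linear [0.217  0.1065 0.0994] twist z -24.0 rows>= 7 j [ 0.06  0.42 -0.33  2.13  0.22  0.63 -0.46] F [ 1.5 -0.2 -0.5] tilt 0.05 t 16.1833
```

```bash
python3 -m pendant '{"hand":[1,1,1,1,1,1,1,1,1,1,1,1,1],"linear":[[0.03,0.015,0],[0.065,0.032,0],[0.1,0.049,0],[0.13,0.064,0.02],[0.165,0.081,0.05],[0.195,0.096,0.08],[0.217,0.1065,0.099],[0.217,0.1065,0.099],[0.217,0.1065,0.099],[0.217,0.1065,0.099],[0.217,0.1065,0.099],[0.217,0.1065,0.099],[0.217,0.1065,0.099]],"twist":[[0,0,-4],[0,0,-8],[0,0,-12],[0,0,-16],[0,0,-20],[0,0,-24],[0,0,-24],[0,0,-24],[0,0,-24],[0,0,-24],[0,0,-24],[0,0,-24],[0,0,-24]]}'
python3 - <<'E'
from h import *
go(618,249.4,28,22)
a=env.grab_frame("scene")
for n,X in (("post",(503,35.4,108)),("narrow top",(503,35.4,96)),("narrow fl bottom near",(503+32*.53,35.4-32*.85,70)),("wide fl bottom near",(503+45*.53,35.4-45*.85,42))):print(n,(proj("scene",X)-[178,152])*[8,8])
cv2.imwrite("pics/g4.png",cv2.resize(a[152:227,178:278],(800,600),interpolation=cv2.INTER_CUBIC)[:,:,::-1])
E
```

```text
time: 17.27
tcp_pos: [618.0, 248.7, 111.2]
tcp_rot: [0.559, 0.829, 0.0, 0.001]
ft_force: [-0.3, 0.0, -0.3]
width: 1.006
finger_force: 0.0
tcp [618.  248.7 111.2] y-ang 21.97 linear [0.0007 0.0001 0.0832] twist z -0.0 rows>= 3 j [-0.24  0.72 -0.36  1.83  0.39  0.66 -0.44] F [-0.3  0.  -0.3] tilt 0.07 t 17.2667
post [400.71158154 229.66345961]
narrow top [402.23371771 258.89867039]
narrow fl bottom near [408.52450544 387.19025295]
wide fl bottom near [413.18953979 479.72752823]
```

View pics/g4.png

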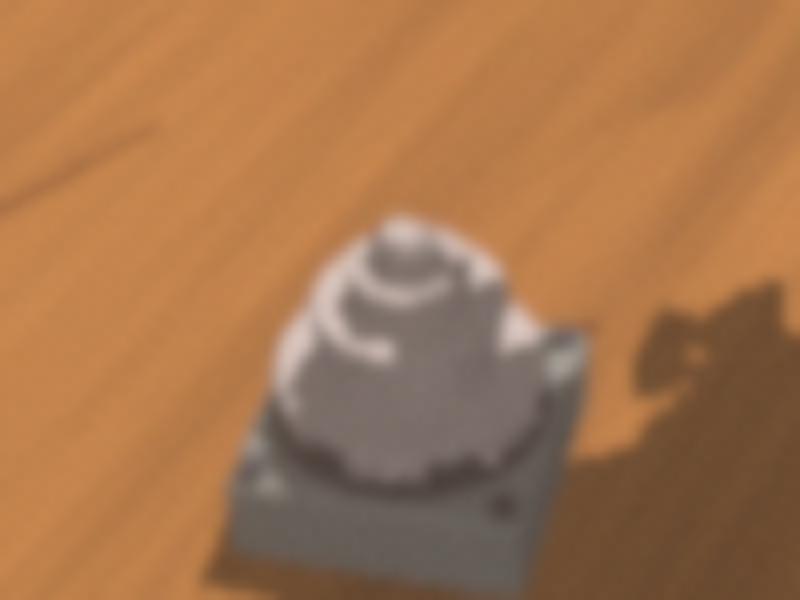

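Both collars look seated: the wide underside reads at row 480, where z=42 is predicted, and the post tip at (403,232). Next I grasp the ring.

```bash
python3 -m pendant '{"hand":[1,1,1,1,1,-1,-1,-1,-1,-1,-1,-1,-1],"linear":[[0.0005,0,0.02],[0.0005,0,0.05],[0.0005,0,0.083],[0.0005,0,0.083],[0.0005,0,0.083],[0.0005,0,0.083],[0.0005,0,0.083],[0.0005,0,0.083],[0.0005,0,0.083],[0.0005,0,0.083],[0.0005,0,0.083],[0.0005,0,0.083],[0.0005,0,0.083]],"twist":[[0,0,0],[0,0,0],[0,0,0],[0,0,0],[0,0,0],[0,0,0],[0,0,0],[0,0,0],[0,0,0],[0,0,0],[0,0,0],[0,0,0],[0,0,0]]}' 60
python3 - <<'E'
from h import *
go(618,249.4,190)
E
```

```text
time: 18.4
tcp_pos: [618.5, 250.5, 30.4]
tcp_rot: [0.559, 0.829, 0.001, 0.001]
ft_force: [-2.8, -0.8, 10.7]
width: 0.672
finger_force: 61.4
tcp [618.5 250.5  30.4] y-ang 22.04 linear [-0.0009 -0.0004 -0.1596] twist z 0 rows>= 4 j [-0.28  0.82 -0.3   1.86  0.45  0.52 -0.5 ] F [-2.8 -0.8 10.7] tilt 0.19 t 18.4
```

```bash
python3 -m pendant '{"hand":[-1,-1,-1,-1,-1,-1,-1],"linear":[[0,0,-0.02],[0,0,-0.06],[0,0,-0.1],[0,0,-0.14],[0,0,-0.145],[0,0,-0.145],[0,0,-0.145]],"twist":[[0,0,0],[0,0,0],[0,0,0],[0,0,0],[0,0,0],[0,0,0],[0,0,0]]}'
python3 - <<'E'
from h import *
go(503,36.3,175,4)
E
```

```text
time: 18.98
tcp_pos: [617.4, 249.6, 172.9]
tcp_rot: [0.559, 0.829, 0.0, 0.0]
ft_force: [-1.1, -0.4, -3.7]
width: 0.671
finger_force: 65.9
tcp [617.4 249.6 172.9] y-ang 22.02 linear [-0.1549 -0.186  -0.0022] twist z 18.0 rows>= 7 j [-0.21  0.64 -0.4   1.79  0.34  0.77 -0.41] F [-1.1 -0.4 -3.7] tilt 0.06 t 18.9833
```

```bash
python3 -m pendant '{"hand":[-1,-1,-1,-1,-1,-1,-1,-1,-1,-1,-1,-1,-1],"linear":[[-0.02,-0.024,-0.002],[-0.043,-0.052,-0.002],[-0.066,-0.079,-0.002],[-0.089,-0.107,-0.002],[-0.112,-0.134,-0.002],[-0.135,-0.162,-0.002],[-0.1545,-0.186,-0.002],[-0.1545,-0.186,-0.002],[-0.1545,-0.186,-0.002],[-0.1545,-0.186,-0.002],[-0.1545,-0.186,-0.002],[-0.1545,-0.186,-0.002],[-0.1545,-0.186,-0.002]],"twist":[[0,0,3],[0,0,6],[0,0,9],[0,0,12],[0,0,15],[0,0,18],[0,0,18],[0,0,18],[0,0,18],[0,0,18],[0,0,18],[0,0,18],[0,0,18]]}'
python3 - <<'E'
from h import *
go(503,36.3,135,4)
E
```

```text
time: 20.07
tcp_pos: [503.3, 38.1, 173.9]
tcp_rot: [0.681, 0.732, -0.0, -0.0]
ft_force: [-0.2, 0.8, -3.7]
width: 0.67
finger_force: 66.0
tcp [503.3  38.1 173.9] y-ang 4.12 linear [-0.0018 -0.0004  0.0389] twist z 0.1 rows>= 1 j [ 0.06  0.47 -0.34  2.16  0.29  0.55 -0.42] F [-0.2  0.8 -3.7] tilt 0.03 t 20.0667
```

Home for the ring should be at TCP z of about 126.4.

```bash
python3 -m pendant '{"hand":[-1,-1,-1,-1,-1,-1,-1,-1],"linear":[[-0.0015,0,0],[-0.0015,0,0.01],[-0.0015,0,0.02],[-0.0015,0,0.03],[-0.0015,0,0.037],[-0.0015,0,0.042],[-0.0015,0,0.042],[-0.0015,0,0.042]],"twist":[[0,0,0],[0,0,0],[0,0,0],[0,0,0],[0,0,0],[0,0,0],[0,0,0],[0,0,0]]}'
python3 - <<'E'
from h import *
go(503,36.3,126.4,4)
E
```

```text
time: 20.73
tcp_pos: [503.0, 35.7, 131.8]
tcp_rot: [0.682, 0.732, -0.0, -0.0]
ft_force: [-0.2, 0.4, -3.4]
width: 0.671
finger_force: 65.9
tcp [503.   35.7 131.8] y-ang 4.05 linear [0.0006 0.     0.0054] twist z 0.1 rows>= 1 j [ 0.02  0.54 -0.29  2.19  0.34  0.45 -0.47] F [-0.2  0.4 -3.4] tilt 0.06 t 20.7333
```

```bash
python3 -m pendant '{"hand":[-1,-1,-1,-1,-1,-1],"linear":[[0.0005,0,0.002],[0.0005,0,0.004],[0.0005,0,0.006],[0.0005,0,0.0065],[0.0005,0,0.0065],[0.0005,0,0.0065]],"twist":[[0,0,0],[0,0,0],[0,0,0],[0,0,0],[0,0,0],[0,0,0]]}'
python3 - <<'E'
from h import *
go(503,36.3,126.4,4)
E
```

```text
time: 21.23
tcp_pos: [503.1, 35.9, 126.4]
tcp_rot: [0.682, 0.732, -0.0, 0.0]
ft_force: [-3.6, -0.7, 6.5]
width: 0.672
finger_force: 66.9
tcp [503.1  35.9 126.4] y-ang 4.03 linear [ 0.0004 -0.     -0.    ] twist z 0.0 rows>= 1 j [ 0.02  0.55 -0.28  2.2   0.35  0.44 -0.48] F [-3.6 -0.7  6.5] tilt 0.04 t 21.2333
```

The ring touched down exactly at its home height, so I release and retreat.

```bash
python3 -m pendant '{"hand":[-1,1,1,1,1,1,1,1,1,1,1,1,1,1],"linear":[[0,0,0],[0,0,0],[0,0,0],[0,0,0],[0,0,0],[0,0,-0.02],[0,0,-0.06],[0,0,-0.1],[0,0,-0.13],[0.04,0,-0.13],[0.08,0,-0.13],[0.12,0,-0.13],[0.12,0,-0.13],[0.12,0,-0.13]],"twist":[[0,0,0],[0,0,0],[0,0,0],[0,0,0],[0,0,0],[0,0,0],[0,0,0],[0,0,0],[0,0,0],[0,0,0],[0,0,0],[0,0,0],[0,0,0],[0,0,0]]}'
python3 - <<'E'
from h import *
a=env.grab_frame("scene")
for n,X in (("ring top",(503,35.4,118)),("ring bottom near",(503+30*.53,35.4-30*.85,96)),("wide fl bottom near",(503+45*.53,35.4-45*.85,42))):print(n,(proj("scene",X)-[178,152])*[8,8])
t=ortho("top",(503,35.4),118,50,4)
cv2.imwrite("pics/g5.png",np.hstack([cv2.resize(a[152:227,190:265],(400,400),interpolation=cv2.INTER_CUBIC),t])[:,:,::-1])
E
```

```text
time: 22.4
tcp_pos: [494.3, 158.5, 255.9]
tcp_rot: [0.68, 0.733, 0.001, -0.0]
ft_force: [0.1, -1.8, 0.4]
width: 0.997
finger_force: 0.0
ring top [399.42314716 204.91688868]
ring bottom near [405.08972123 320.87258476]
wide fl bottom near [413.18953979 479.72752823]
```

View pics/g5.png

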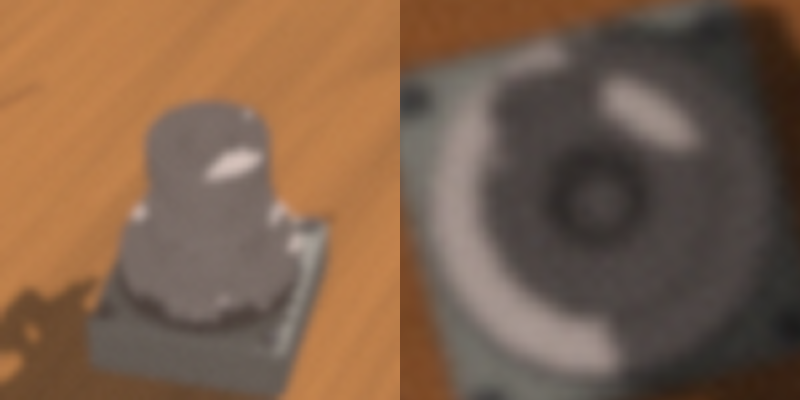

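The stack is upright and level. The ring is centred on the post at about (600,198) in the right panel, the stack axis runs through (207,200) in the left, and the arm is clear.

```bash
python3 -c "
from station import env
print(env.finish_job())"
```

```text
the job is handed in; nothing more can be done
None
```

I stacked the wide collar, narrow collar and plain ring on the spindle, all reading at their home heights and level, and handed the job in at about 22 s of the 72 s; it returned no verdict, and I never moved near the bystanders.

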